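# Vent-cap a bottle for the autoclave

## Task

Get the empty square bottle on the bench ready for the autoclave: stand it in the empty pocket of the steel carrier, fully down, so that it cannot turn, screw its cap down clockwise until it bottoms out, then back the cap off a quarter turn so that the bottle can vent. Finish still gripping the cap at that setting, with the bottle standing in its pocket, so that I can put tape over it; do not let go. Keep the bottle upright all the way and leave everything else where it is.

Things in the scene. Friction and masses are not known exactly. Their poses are not given: they have to be found in the camera images.
- bottle_mid (a point): Centre of the loose square bottle to prepare: empty, amber glass, grey ribbed screw cap, 0.23 kg, upright on the bench. Point: on its axis, 58 mm above its foot; z up, x and y square to its flat sides. Body 54 x 54 mm up to 72 mm above the foot, then a round neck 31 mm across, then the cap; 116 mm in all. Grip it across 54 mm, best about 54 mm above the foot.
- screw_cap: The bottle's grey plastic screw cap, a ribbed cylinder 42 mm across and 26 mm high. Its origin is the cap's centre, on the bottle's axis, 103 mm above the bottle's foot when the cap is down; z points up. The cap starts already caught on the thread and does not come off.
- cap_turn (a joint): Turn of the cap on its thread, rad: 0 = bottomed out (hard stop), growing as it is unscrewed, counter-clockwise from above, to 4.2 at most; starts at 1.2 to 2.9. A quarter turn is 1.57. The cap rises 4 mm a turn and stays where it is left (friction about 0.04 N m). If the fingers turn on at the stop, they slip round the cap.
- empty_pocket (a point): Centre of the floor of the empty pocket in the carrier, a low steel pan, 92 x 216 mm, that does not shift. A second such bottle, ready, stands in its other pocket, 112 mm along this point's -y. The pocket is 57 mm square with flared lips; floor 5 mm above the bench, lips to 29 mm above the floor. x and y are square to its walls; x is the carrier's short way.
- carrier: The steel carrier; its origin is under its centre, on the bench, 56 mm from the empty pocket's centre towards the other pocket. x is its short way, y its long way.
- ready_bottle: The identical capped bottle that stands in the carrier's other pocket; origin under its foot, 116 mm high. Leave it alone.
- buffer_bottle: A round white reagent bottle with a green cap, 51 mm across, 98 mm high; origin under its foot. Leave it alone.
- tip_box: Blue box of pipette tips, 71 x 122 x 53 mm, at the back of the bench; origin under its centre. Leave it alone.
- stapler: Red stapler, 138 x 34 x 47 mm, at the back; origin under its centre. Leave it alone.
- lab_timer: White timer, 70 x 62 x 19 mm; origin under its centre. Leave it alone.
- note_pad: Yellow note pad, 76 x 76 x 16 mm; origin under its centre. Leave it alone.
- marker_black: Black marker pen, 138 mm long, 12 mm high; origin under its middle. Leave it alone.
- tweezers: Steel tweezers, 133 mm long, 9 mm high; origin under their middle. Leave them alone.
- petri_dish_1: Flat cream-coloured dish, 64 mm across, 6 mm high; origin under its centre. Leave it alone. Nearer the robot, at its left front, stands a black label printer about 0.25 m high; keep the arm clear of it.
Things that resemble listed ones, but are neither listed nor needed, are in the scene too. What is shaped like the part that bears bottle_mid but purple or red is not meant.

How it is judged:
By the outcome, as a careful person would: the job done as asked, in the order asked, and still so for the second after the job is handed in, while the arm keeps its last pose, push and grip.
It also fails if it takes over 61 s, if anything falls off the work surface, if the arm or the gripper's body presses on something with over 40 N, if the wrist force passes 120 N, or if a joint passes its speed limit or range.

## Robot

A 6-joint arm with a two-finger parallel gripper is mounted at the origin on the work surface; the furniture and walls round the work are solid. World frame = base frame: x ahead of the robot, y to its left, z up, the work surface at z = 0. Lengths are in m, angles in degrees, forces in N, time in s.
With the tool pointing down it reaches from about 0.35 to 0.925 m from the base axis. Payload 6.4 kg.
Tool frame: the origin (TCP) lies at the very end of the fingers, on their centre line; the grasp point (between the pads) lies 19 mm behind it (bot.hold_point_z is the distance from the TCP to the grasp point, in m); y points along the fingers, x is the direction in which the jaws open and shut, and the axes are right-handed (so a half turn about y gives the same grasp; the last joint's range is limited). The gripper opens to 94 mm and grips with 3 to 60 N. Pads are 16 mm wide; open, the fingers measure 119 mm over their backs; the gripper's body (75 mm by 177 mm) begins 78 mm behind the grasp point.
Start: joints at [58.493, 14.043, 89.255, -0, 76.702, -9.975], TCP at [0.239, 0.605, 0.205] pointing down, gripper open.
Joint ranges: [-179.41, 179.41], [-58.25, 129.5], [7.25, 145.43], [-54.29, 234.29], [11.92, 165.04], [-157.13, 157.13]. Speed limits (degrees/s): [147.25, 147.25, 180, 180, 180, 180].

## Interface

Orientations are given as [roll, pitch, yaw] about the fixed x, y, z axes, in that order (R = Rz(yaw) Ry(pitch) Rx(roll)).
In Python, from workcell import sensors, cams, ticket, bot gives the robot as it stands.
- The arm moves only by the shell command python3 -m crank 'ROWS' [OPENING] [FORCE]. ROWS is JSON, a list of rows, each a list of 2 entries, a list of its own where there are three numbers: the shift along the world's x, y, z in units of 25 mm (1.0 is 25 mm), then the turn, a rotation vector about the world's x, y, z in units of 6 degrees (1.0 is 6 degrees). In form: [[[dx, dy, dz], [rx, ry, rz]], ...]. A call has 1 to 20 rows; each row shifts and turns the pose as measured when the row begins; what a row does not reach is not made up. A row lasts 1/8 s, in which the tool goes at most 62.5 mm and 10.7 degrees, less where a joint would pass 70% of its speed; a pose out of reach is approached as far as the arm can. A call is refused whole if a number of a shift passes 1 or a number of a turn 1, either way. A call with a gripper value outside its range is refused whole. OPENING is the closure, from 0 (fully open) to 1 (shut), set as the call begins (- or left out, the last holds). The fingers move at their own pace and stop on an object; FORCE is the grip in N (left out, the last holds). Time passes only in rows, so rows that do not move let the fingers close. It gives the time, the measured TCP pose, the force and the opening at its end, in the units of the state.
- sensors.get_obs(): the state, without advancing time (a new reading comes with each control period).
- cams.read_camera(name): name is "side" or "top"; returns (picture, depth): 480x640x3 uint8, blue, green, red; 480x640 float32, m along the optical axis (not along the pixel's ray), 0 where there is no reading.
- cams.camera_info(name): a dict with "K" (3x3 intrinsics, pixels), "extrinsics" (4x4, takes a point from camera to world coordinates). Camera axes: x right, y down, z forward; pixel columns grow to the right and rows downward; lengths in m; the calibration is good to about 2 mm. A picture is of the moment at which its call begins. camera_info takes no time and is no camera call.
- ticket.job_done(): hands the job in, once; it reports no verdict.
The state is a dict: "time": time; "joint_pos": joint angles; "joint_vel": joint speeds; "joint_efforts": joint torques, N m; "ee_pos": TCP position; "orientation": TCP orientation; "wrist_force": force on the tool from outside, world axes, zero at the start; "moment": the same for the moment, N m; "grip_width": finger opening in m.
Only numpy, scipy, OpenCV 4.12 (cv2) and the standard library are available. Lean on these libraries where they do the work, as an engineer would, in place of code of your own. Each camera call takes 0.05 s, during which the arm holds its last target.

## Working session

There is one attempt and no reset: what is moved stays moved. The work goes in short steps, Python scripts to look and compute and a shell command to move; the robot and the scene stay as the last step left them, time stands still between calls to the robot, and variables do not carry over. Pictures are saved under pics/ and viewed, and the job is handed in when it is done.

```bash
mkdir -p pics; ls
python3 - <<'E'
from workcell import sensors, cams, ticket, bot
import cv2
print(sensors.get_obs())
for n in ("side","top"):
    p,d=cams.read_camera(n); cv2.imwrite(f"pics/{n}0.png",p)
    import numpy as np; np.save(f"pics/{n}0.npy",d)
    print(n,cams.camera_info(n))
print(bot.hold_point_z)
E
```

```text
pics
{'time': 0.0, 'joint_pos': array([ 5.84936130e+01,  1.40821388e+01,  8.93235116e+01, -2.57247999e-04,
        7.67022575e+01, -9.97391171e+00]), 'joint_vel': array([-0.10423868,  0.07370776,  0.01751487, -0.03976571, -0.09868853,
        0.01282265]), 'joint_efforts': array([ 6.50475631e-04, -4.15825474e+01, -3.14605308e+01,  6.85392274e-02,
        3.31060973e-02, -1.40158177e-04]), 'ee_pos': array([0.23823505, 0.60412845, 0.20438061]), 'orientation': array([-89.98155683,   0.10632031,  68.46760122]), 'wrist_force': array([ 0.96400288, -0.17004852,  0.27097548]), 'moment': array([0.00525559, 0.00886699, 0.00268848]), 'grip_width': 0.09416789012444822}
side {'K': array([[443.07113413,   0.        , 316.01618967],
       [  0.        , 443.07113413, 248.25782006],
       [  0.        ,   0.        ,   1.        ]]), 'extrinsics': array([[-0.99952108, -0.02994349,  0.00781017,  0.44829182],
       [-0.02210409,  0.51420926, -0.85737987,  0.75257513],
       [ 0.02165689, -0.85714189, -0.51462487,  0.55587407],
       [ 0.        ,  0.        ,  0.        ,  1.        ]])}
top {'K': array([[624.3432168 ,   0.        , 323.42811407],
       [  0.        , 624.3432168 , 242.43386941],
       [  0.        ,   0.        ,   1.        ]]), 'extrinsics': array([[-0.02532654, -0.98565123,  0.16688385,  0.25106057],
       [-0.99959405,  0.0271482 ,  0.00864312, -0.05741581],
       [-0.0130497 , -0.1665972 , -0.98593868,  1.37388126],
       [ 0.        ,  0.        ,  0.        ,  1.        ]])}
0.0188
```

View pics/side0.png

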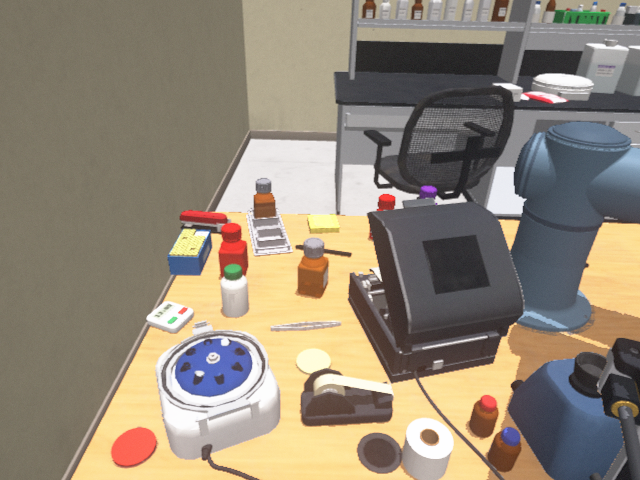

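View pics/top0.png

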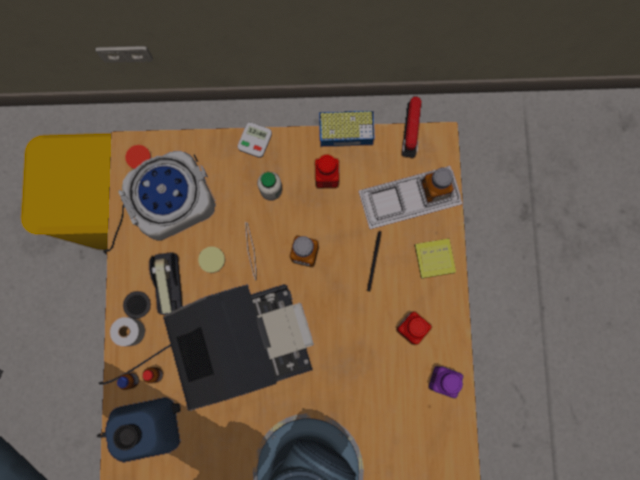

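The top view shows the target bottle, amber with a grey cap, at (304,250). The carrier spans (362–462, 170–225), with its empty pocket at about (386,203) and the ready bottle at (438,185). I'll measure these from zoomed crops and the depth image.

```bash
cat > h.py <<'E'
import numpy as np, cv2
from workcell import sensors, cams, ticket, bot
def ray_pt(n,u,v,z):
    c=cams.camera_info(n);K=c["K"];T=c["extrinsics"]
    d=T[:3,:3]@np.linalg.solve(K,[u,v,1.]);o=T[:3,3]
    return o+d*(z-o[2])/d[2]
def cloud(n,d):
    c=cams.camera_info(n);K=c["K"];T=c["extrinsics"]
    v,u=np.mgrid[0:480,0:640]
    P=np.stack([(u-K[0,2])/K[0,0]*d,(v-K[1,2])/K[1,1]*d,d],-1)
    return P@T[:3,:3].T+T[:3,3]
def proj(n,p):
    c=cams.camera_info(n);K=c["K"];T=c["extrinsics"]
    q=K@(T[:3,:3].T@(np.array(p)-T[:3,3]));return q[:2]/q[2]
E
python3 - <<'E'
from h import *
im=cv2.imread("pics/top0.png")
cv2.imwrite("pics/z1.png",cv2.resize(im[140:280,280:470],None,fx=4,fy=4,interpolation=cv2.INTER_CUBIC))
im=cv2.imread("pics/side0.png")
cv2.imwrite("pics/z2.png",cv2.resize(im[170:320,200:390],None,fx=4,fy=4,interpolation=cv2.INTER_CUBIC))
P=cloud("top",np.load("pics/top0.npy")); S=cloud("side",np.load("pics/side0.npy"))
for u,v in [(304,245),(304,258),(386,203),(438,176),(327,162),(340,240)]: print("top",u,v,P[v,u].round(3))
for u,v in [(314,243),(313,275),(265,183),(300,320),(430,225)]: print("side",u,v,S[v,u].round(3))
print("tcp proj",proj("top",[.239,.605,.205]),proj("side",[.239,.605,.205]))
E
```

```text
top 304 245 [ 0.46  -0.007  0.117]
top 304 258 [ 0.438 -0.005  0.079]
top 386 203 [ 0.569 -0.188  0.004]
top 438 176 [ 0.595 -0.286  0.123]
top 327 162 [ 0.636 -0.058  0.111]
top 340 240 [ 0.488 -0.082  0.002]
side 314 243 [0.459 0.    0.116]
side 313 275 [0.46  0.027 0.058]
side 265 183 [ 0.59  -0.28   0.122]
side 300 320 [0.481 0.098 0.002]
side 430 225 [0.281 0.153 0.243]
tcp proj [-25.73940188 363.72311824] [613.15714882 583.51278428]
```

View pics/z1.png

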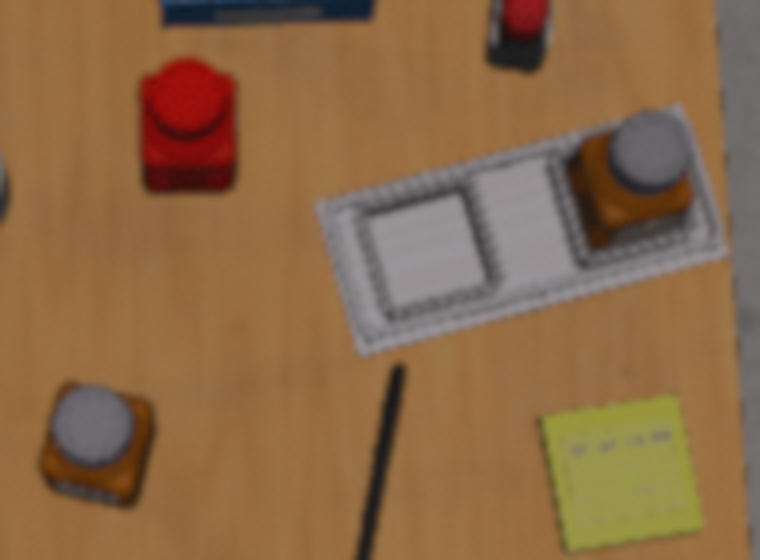

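View pics/z2.png

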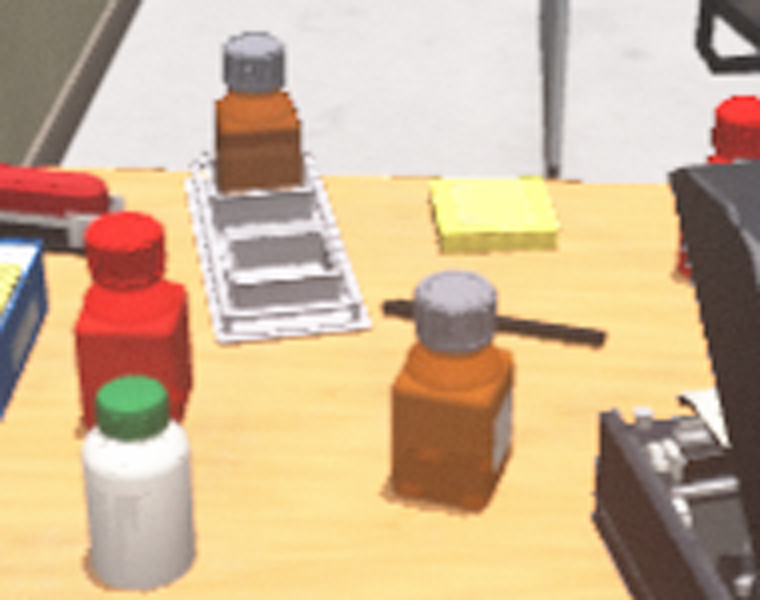

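Run:
```python
from h import *
d0=np.load("pics/top0.npy");P=cloud("top",d0); S=cloud("side",np.load("pics/side0.npy"))
def rect(A,t):
    r=cv2.minAreaRect((A[:,:2]*1000).astype(np.float32)); print(t,len(A),np.round(r[0],1),np.round(r[1],1),round(r[2],1), A[:,:2].mean(0).round(4))
for n,Q in(("top",P),("side",S)):
    im=cv2.imread(f"pics/{n}0.png")
    X=Q.reshape(-1,3); C=im.reshape(-1,3).astype(int)
    near=(np.hypot(X[:,0]-.456,X[:,1]+.005)<.055)
    print(n,"table",np.median(X[(abs(X[:,2])<.01)&(np.hypot(X[:,0]-.456,X[:,1]+.005)<.15),2]))
    rect(X[near&(X[:,2]>.015)],"bottle all")
    rect(X[near&(X[:,2]>.015)&(X[:,2]<.08)],"bottle body")
    rect(X[near&(X[:,2]>.108)],"cap top"); print(np.median(X[near&(X[:,2]>.108),2]))
    sel=near&(X[:,2]>.015)&(X[:,2]<.062)
    # side walls
    car=(abs(X[:,0]-.58)<.12)&(abs(X[:,1]+.24)<.15)
    sat=C.max(1)-C.min(1)
    m=(car&(sat<30)&(C.max(1)>90)&(X[:,2]<.05)&(X[:,2]>-.01))
    M=m.reshape(480,640).astype(np.uint8)
    k,l,st,ce=cv2.connectedComponentsWithStats(M); i=1+np.argmax(st[1:,4]); mm=(l==i).ravel()
    rect(X[mm],"carrier"); print(np.percentile(X[mm,2],[1,10,50,90,99]))
    rect(X[mm&(X[:,2]>.02)],"car hi")
    # ray contour onto z plane
    cs,_=cv2.findContours((l==i).astype(np.uint8),cv2.RETR_EXTERNAL,cv2.CHAIN_APPROX_NONE)
    A=np.array([ray_pt(n,u,v,.03) for u,v in cs[0][:,0]]);rect(A,"outline@.03")
    A=np.array([ray_pt(n,u,v,.0) for u,v in cs[0][:,0]]);rect(A,"outline@0")
    # caps by colour
    for nm,(cx,cy) in (("cap",(.456,-.005)),("readycap",(.585,-.285))):
        g=(np.hypot(X[:,0]-cx,X[:,1]-cy)<.04)&(X[:,2]>.085)&(sat<35)
        g=g.reshape(480,640).astype(np.uint8); cs,_=cv2.findContours(g,cv2.RETR_EXTERNAL,cv2.CHAIN_APPROX_NONE)
        c=max(cs,key=cv2.contourArea); ctop=X[g.ravel()>0]; top=np.percentile(ctop[:,2],90)
        print(nm,cv2.boundingRect(c),cv2.minEnclosingCircle(c),"topz",top, "frac99",np.percentile(ctop[:,2],99))
```

```text
top table -4.7921487435931276e-05
bottle all 719 [458.3  -3.6] [54.4 54.7] 74.4 [ 0.4523 -0.0054]
bottle body 361 [458.3  -3.6] [54.4 54.7] 74.4 [ 0.4476 -0.0067]
cap top 312 [459.4  -3.4] [39.5 40.2] 89.2 [ 0.4587 -0.0037]
0.11596639302443734
carrier 2783 [ 581.2 -242.5] [ 92.5 216.5] 13.6 [ 0.5706 -0.2222]
[-0.00146781  0.00169611  0.00647457  0.03015778  0.03615741]
car hi 646 [ 580.9 -241.7] [ 82. 210.] 13.6 [ 0.5726 -0.2258]
outline@.03 322 [ 575.3 -239.6] [ 89.6 212.8] 13.9 [ 0.5752 -0.2495]
outline@0 322 [ 582.5 -243.7] [ 91.6 217.5] 13.9 [ 0.5824 -0.2538]
cap (293, 236, 21, 21) ((302.7242126464844, 246.195068359375), 10.337775230407715) topz 0.11928310470502476 frac99 0.12169986307922608
readycap (432, 168, 21, 21) ((442.2755126953125, 178.11224365234375), 10.986486434936523) topz 0.1238035022481998 frac99 0.1269198496681903
side table 0.0013692644493898398
bottle all 1396 [4.59e+02 1.00e-01] [56.7 54. ] 74.2 [0.4594 0.0155]
bottle body 904 [4.59e+02 1.00e-01] [56.7 54. ] 74.2 [0.4594 0.0194]
cap top 243 [459.   1.] [39.5 38.5] 52.6 [0.4592 0.0043]
0.11677208677441026
carrier 1419 [ 584.8 -246.6] [ 91.  232.5] 14.3 [ 0.5782 -0.2066]
[0.00109442 0.00528207 0.01868581 0.03194239 0.0350498 ]
car hi 621 [ 581.2 -236.9] [ 81.2 211.6] 13.7 [ 0.5757 -0.2139]
outline@.03 172 [ 581.4 -213.1] [ 88.4 242.2] 13.9 [ 0.579  -0.2032]
outline@0 172 [ 589.  -268.2] [ 93.4 256.1] 13.9 [ 0.5865 -0.2577]
cap (304, 238, 21, 20) ((313.66204833984375, 247.25099182128906), 10.996840476989746) topz 0.118018927952575 frac99 0.11938097506417893
readycap (256, 178, 16, 15) ((263.5, 186.0), 9.013978004455566) topz 0.12267489173566808 frac99 0.12408040413952343
```

Run:
```python
from h import *
P=cloud("top",np.load("pics/top0.npy")).reshape(-1,3); S=cloud("side",np.load("pics/side0.npy")).reshape(-1,3)
A=np.vstack([P,S])
for y0 in np.arange(-.05,.3,.05):
    m=(A[:,1]>y0)&(A[:,1]<y0+.05)&(A[:,0]<.5)&(A[:,0]>.15)
    for z0 in(.03,.08,.14,.2):
        q=A[m&(A[:,2]>z0)&(np.hypot(A[:,0]-.4585,A[:,1]+.002)>.045)]
        print(round(y0,2),z0,len(q),q[:,0].max().round(3) if len(q) else None,q[:,2].max().round(3) if len(q) else None)
m=(A[:,0]>.3)&(A[:,0]<.8)&(A[:,1]>-.35)&(A[:,1]<.7)
print("max z in way",A[m&(A[:,2]<.4),2].max())
```

```text
-0.05 0.03 290 0.323 0.079
-0.05 0.08 0 None None
-0.05 0.14 0 None None
-0.05 0.2 0 None None
0.0 0.03 2118 0.388 0.24
0.0 0.08 48 0.339 0.24
0.0 0.14 36 0.215 0.24
0.0 0.2 36 0.215 0.24
0.05 0.03 4486 0.385 0.251
0.05 0.08 2874 0.375 0.251
0.05 0.14 2843 0.372 0.251
0.05 0.2 2843 0.372 0.251
0.1 0.03 5716 0.371 0.252
0.1 0.08 5282 0.371 0.252
0.1 0.14 5282 0.371 0.252
0.1 0.2 5254 0.371 0.252
0.15 0.03 8208 0.358 0.249
0.15 0.08 7674 0.358 0.249
0.15 0.14 7669 0.358 0.249
0.15 0.2 6489 0.358 0.249
0.2 0.03 11299 0.343 0.225
0.2 0.08 9027 0.343 0.225
0.2 0.14 7578 0.343 0.225
0.2 0.2 1224 0.343 0.225
0.25 0.03 4158 0.465 0.181
0.25 0.08 2586 0.329 0.181
0.25 0.14 1542 0.329 0.181
0.25 0.2 0 None None
max z in way 0.25171608251948707
```

```bash
python3 -m crank '[[[0,0,1],[0,0,0]],[[0.2,-0.2,1],[0,0,0]],[[0.3,-0.4,1],[0,0,0]],[[0.4,-0.6,1],[0,0,0]],[[0.5,-1,0],[0,0,0]],[[0.5,-1,0],[0,0,0]],[[0.5,-1,0],[0,0,0]],[[0.5,-1,0],[0,0,0]],[[0.5,-1,0],[0,0,0]],[[0.5,-1,0],[0,0,0]],[[0.5,-1,0],[0,0,0]],[[0.5,-1,0],[0,0,0]],[[0.5,-1,0],[0,0,0]],[[0.5,-1,0],[0,0,0]],[[0.3,-1,0],[0,0,0]],[[0.3,-1,0],[0,0,0]],[[0.2,-1,0],[0,0,0]],[[0,-1,0],[0,0,0]],[[0,-1,0],[0,0,0]],[[0,0,0],[0,0,0]]]' 0 25
```

```text
time: 2.6
ee_pos: [0.4053, 0.1824, 0.2963]
orientation: [-89.5, 1.0, 68.5]
wrist_force: [0.5, 0.8, -0.2]
grip_width: 0.0939
```

```bash
cat >> h.py <<'E'
from scipy.spatial.transform import Rotation as Ro
def need(x,y,z,yaw):
    o=sensors.get_obs()
    R=Ro.from_euler('xyz',o['orientation'],degrees=True); T=Ro.from_euler('xyz',[-90,0,yaw],degrees=True)
    print("t",o['time'],"pos",o['ee_pos'].round(4),"ori",o['orientation'].round(2),"F",o['wrist_force'].round(2),"M",o['moment'].round(3),"w",round(o['grip_width'],4),"j",o['joint_pos'].round(1))
    print("shift units",((np.array([x,y,z])-o['ee_pos'])/.025).round(3),"turn units",((T*R.inv()).as_rotvec(degrees=True)/6).round(3))
E
python3 -c "
from h import *
need(.4585,-.002,.2,74.4)"
```

```text
t 2.6 pos [0.4053 0.1824 0.2963] ori [-89.53   1.01  68.52] F [ 0.45  0.84 -0.22] M [ 0.001  0.03  -0.026] w 0.0939 j [  9.9 -17.9 111.   -0.6  87.8 -58.5]
shift units [ 2.128 -7.374 -3.851] turn units [ 0.135 -0.128  0.981]
```

```bash
python3 -m crank '[[[0.3,-1,0],[0,0,0.5]],[[0.3,-1,0],[0,0,0.5]],[[0.3,-1,0],[0.07,-0.06,0]],[[0.3,-1,0],[0.07,-0.06,0]],[[0.3,-1,-0.2],[0,0,0]],[[0.3,-1,-0.6],[0,0,0]],[[0.3,-1,-1],[0,0,0]],[[0.03,-0.37,-1],[0,0,0]],[[0,0,-1],[0,0,0]],[[0,0,0],[0,0,0]]]' 0 25; python3 -c "
from h import *
need(.4585,-.002,.035,74.4)
p,d=cams.read_camera('side');cv2.imwrite('pics/s1.png',p)"
```

```text
time: 3.85
ee_pos: [0.4604, 0.0002, 0.197]
orientation: [-89.9, -0.3, 75.1]
wrist_force: [-0.3, 0.2, -0.2]
grip_width: 0.0938
t 3.85 pos [4.604e-01 2.000e-04 1.970e-01] ori [-89.88  -0.26  75.14] F [-0.28  0.22 -0.17] M [-0.002  0.007  0.001] w 0.0938 j [-14.3 -12.  116.6   0.3  75.6 -89.5]
shift units [-0.074 -0.086 -6.481] turn units [-0.047 -0.008 -0.123]
```

View pics/s1.png

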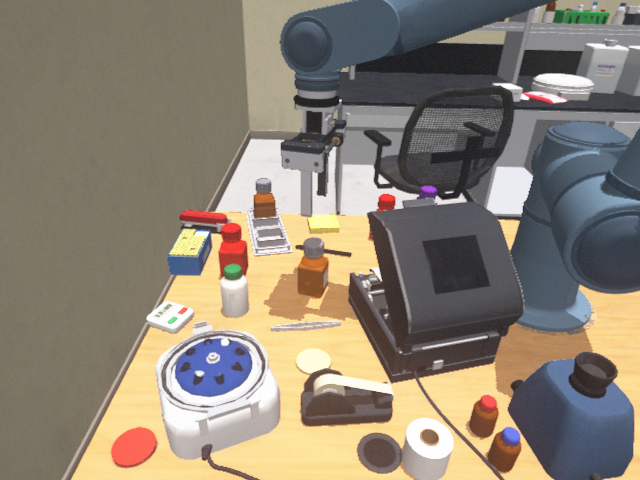

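```bash
python3 -m crank '[[[-0.07,-0.09,-1],[-0.05,0,-0.12]],[[0,0,-1],[0,0,0]],[[0,0,-1],[0,0,0]],[[0,0,-1],[0,0,0]],[[0,0,-1],[0,0,0]],[[0,0,-1],[0,0,0]],[[0,0,-0.4],[0,0,0]],[[0,0,0],[0,0,0]]]' 0 25; python3 -c "
from h import *
need(.4585,-.002,.035,74.4)
p,d=cams.read_camera('side');cv2.imwrite('pics/s2.png',cv2.resize(p[100:340,180:500],None,fx=2.5,fy=2.5))"
```

```text
time: 4.9
ee_pos: [0.4705, -0.0005, 0.0474]
orientation: [-91.5, -0.1, 74.7]
wrist_force: [0.5, -0.3, -0.2]
grip_width: 0.0938
t 4.9 pos [ 0.4705 -0.0005  0.0474] ori [-9.148e+01 -6.000e-02  7.473e+01] F [ 0.45 -0.3  -0.19] M [-0.02  -0.013 -0.011] w 0.0938 j [-13.9   1.2 121.8   0.   55.5 -88.7]
shift units [-0.48  -0.06  -0.497] turn units [ 0.056  0.241 -0.055]
```

View pics/s2.png

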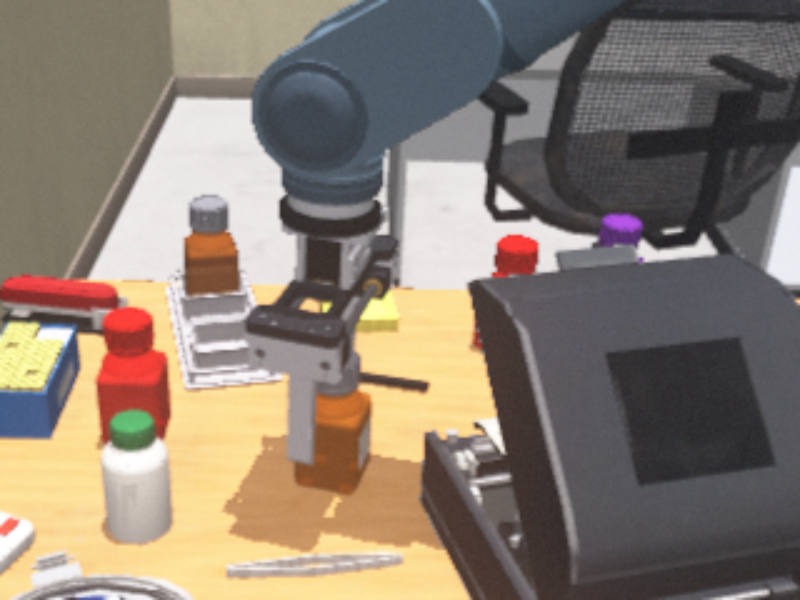

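The near finger is at crop (305,415), in front of the bottle, about 12 mm too far in +x as measured. I'll correct position and tilt, then close.

```bash
python3 -m crank '[[[-0.24,-0.03,-0.25],[0.03,0.12,-0.03]],[[-0.24,-0.03,-0.25],[0.03,0.12,-0.03]],[[0,0,0],[0,0,0]]]' 0 25; python3 -c "
from h import *
need(.4585,-.002,.035,74.4)"
```

```text
time: 5.32
ee_pos: [0.4597, -0.0025, 0.0368]
orientation: [-90.2, -0.0, 74.3]
wrist_force: [0.7, 0.3, 0.8]
grip_width: 0.0939
t 5.325 pos [ 0.4597 -0.0025  0.0368] ori [-9.019e+01 -3.000e-02  7.435e+01] F [0.74 0.25 0.77] M [ 0.026  0.024 -0.002] w 0.0939 j [-14.5   1.8 122.6   0.   55.4 -88.9]
shift units [-0.049  0.021 -0.073] turn units [0.004 0.031 0.009]
```

```bash
python3 -m crank '[[[-0.05,0.02,-0.07],[0,0.03,0]],[[0,0,0],[0,0,0]]]' 0 25;python3 -m crank '[[[0,0,0],[0,0,0]],[[0,0,0],[0,0,0]],[[0,0,0],[0,0,0]],[[0,0,0],[0,0,0]],[[0,0,0],[0,0,0]],[[0,0,0],[0,0,0]],[[0,0,0],[0,0,0]]]' 0.7 25; python3 -c "
from h import *
need(.4585,-.002,.035,74.4)"
```

```text
time: 5.58
ee_pos: [0.4585, -0.0021, 0.0352]
orientation: [-90.0, 0.0, 74.3]
wrist_force: [-0.4, -0.1, -0.7]
grip_width: 0.0942
time: 6.45
ee_pos: [0.4588, -0.0023, 0.0354]
orientation: [-90.1, 0.0, 74.3]
wrist_force: [0.4, -0.0, -0.3]
grip_width: 0.0542
t 6.45 pos [ 0.4588 -0.0023  0.0354] ori [-9.005e+01  3.000e-02  7.434e+01] F [ 0.43 -0.04 -0.28] M [0.016 0.021 0.036] w 0.0542 j [-14.5   1.9 122.7  -0.   55.3 -88.8]
shift units [-0.013  0.011 -0.018] turn units [0.008 0.007 0.009]
```

```bash
python3 -m crank '[[[0,0,0.4],[0,0,0]],[[0,0,0.5],[0,0,0]],[[0,0,0.6],[0,0,0]],[[0,0,0.6],[0,0,0]],[[0,0,0.5],[0,0,0]],[[0,0,0.2],[0,0,0]],[[0,0,0],[0,0,0]]]'; python3 -c "
from h import *
need(.568,-.188,.105,103.6)
p,d=cams.read_camera('side');cv2.imwrite('pics/s3.png',cv2.resize(p[100:340,180:500],None,fx=2.5,fy=2.5))"
```

```text
time: 7.32
ee_pos: [0.4584, -0.002, 0.1108]
orientation: [-90.1, 0.0, 74.3]
wrist_force: [-0.1, 0.5, -2.5]
grip_width: 0.0539
t 7.325 pos [ 0.4584 -0.002   0.1108] ori [-9.010e+01  1.000e-02  7.434e+01] F [-0.15  0.53 -2.5 ] M [ 0.066 -0.012 -0.02 ] w 0.0539 j [-14.5  -6.  121.   -0.   64.9 -88.8]
shift units [ 4.383 -7.442 -0.233] turn units [2.000e-03 1.700e-02 4.876e+00]
```

View pics/s3.png

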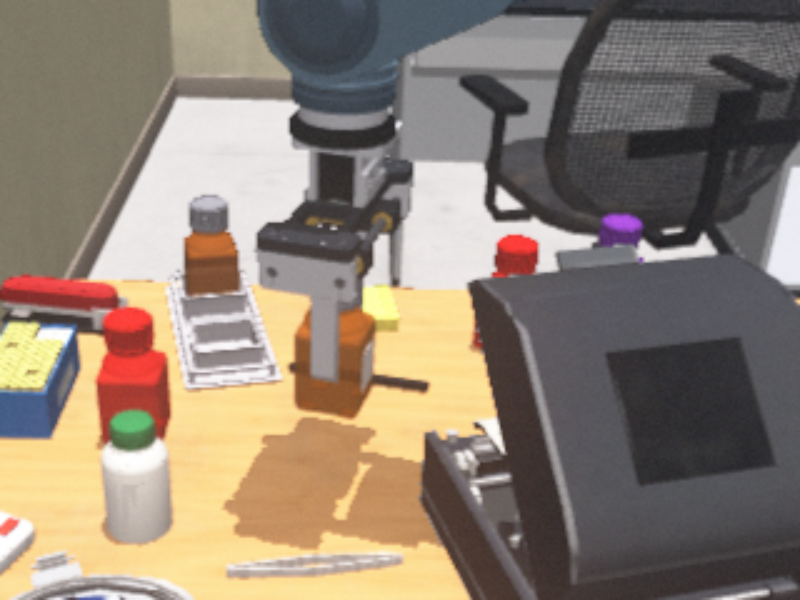

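The bottle (crop 337,360) hangs upright in the grip, clear of the bench. Next I'll carry it to above the pocket.

```bash
python3 -m crank '[[[0.2,-0.4,0],[0,0,0.3]],[[0.4,-0.7,0],[0,0,0.5]],[[0.4,-0.7,0],[0,0,0.5]],[[0.4,-0.7,0],[0,0,0.5]],[[0.4,-0.7,0],[0,0,0.5]],[[0.4,-0.7,0],[0,0,0.5]],[[0.4,-0.7,0],[0,0,0.5]],[[0.4,-0.7,0],[0,0,0.4]],[[0.4,-0.7,0],[0,0,0.4]],[[0.4,-0.7,-0.1],[0,0,0.4]],[[0.4,-0.5,-0.1],[0,0,0.4]],[[0.18,-0.2,0],[0,0,0]],[[0,0,0],[0,0,0]]]'; python3 -c "
from h import *
need(.568,-.188,.08,103.6)"
```

```text
time: 9.0
ee_pos: [0.5637, -0.1899, 0.0934]
orientation: [-89.0, -0.6, 104.7]
wrist_force: [-0.9, 0.4, -2.0]
grip_width: 0.0539
t 9.0 pos [ 0.5637 -0.1899  0.0934] ori [-88.96  -0.6  104.67] F [-0.87  0.41 -1.99] M [0.032 0.01  0.027] w 0.0539 j [ -29.4   14.7  101.    -0.3   65.5 -133.9]
shift units [ 0.172  0.075 -0.534] turn units [-0.054 -0.192 -0.18 ]
```

```bash
python3 -m crank '[[[0.17,0.08,-0.5],[-0.05,-0.19,-0.18]],[[0,0,0],[0,0,0]]]'
python3 - <<'E'
from h import *
need(.568,-.188,.08,103.6)
p,d=cams.read_camera('side');cv2.imwrite('pics/s4.png',cv2.resize(p[130:290,190:350],None,fx=3.7,fy=3.7)); np.save('pics/s4.npy',d);cv2.imwrite('pics/s4f.png',p)
q,e=cams.read_camera('top');cv2.imwrite('pics/t4.png',cv2.resize(q[130:270,300:480],None,fx=4,fy=4)); np.save('pics/t4.npy',e);cv2.imwrite('pics/t4f.png',q)
E
```

```text
time: 9.25
ee_pos: [0.5672, -0.1867, 0.0802]
orientation: [-89.9, -0.1, 103.6]
wrist_force: [-0.4, -0.1, -3.0]
grip_width: 0.0539
t 9.25 pos [ 0.5672 -0.1867  0.0802] ori [-8.9950e+01 -9.0000e-02  1.0356e+02] F [-0.4 -0.1 -3. ] M [ 0.066 -0.001  0.027] w 0.0539 j [ -29.1   15.3  101.8    0.    63.  -132.7]
shift units [ 0.033 -0.051 -0.008] turn units [-0.012 -0.012  0.006]
```

View pics/s4.png

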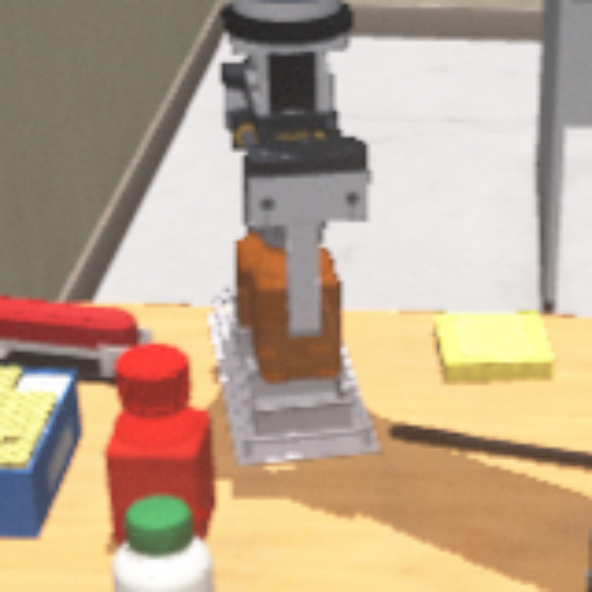

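View pics/t4.png

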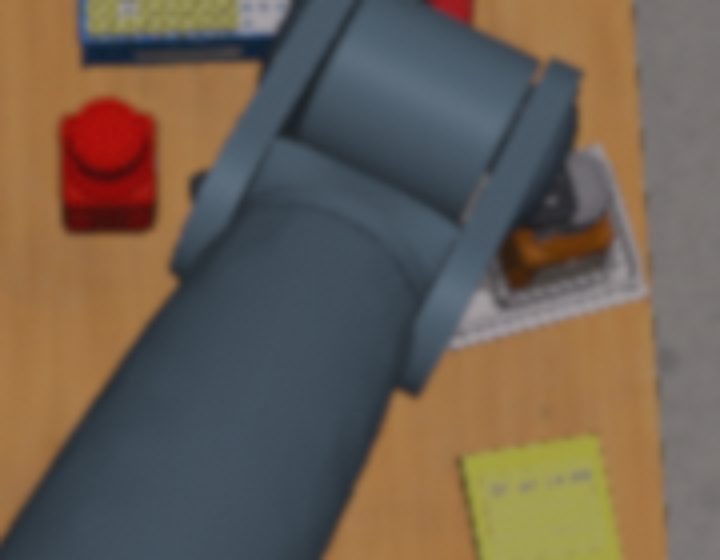

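Run:
```python
from h import *
a=np.radians(13.6);U=np.array([np.cos(a),np.sin(a)]);V=np.array([-U[1],U[0]])
im=cv2.imread('pics/s4f.png').astype(int);S=cloud('side',np.load('pics/s4.npy'))
am=(im[...,2]>im[...,0]+50)&(im[...,2]>70)&(im[...,1]<0.75*im[...,2])
X=S[am&(np.hypot(S[...,0]-.568,S[...,1]+.188)<.06)&(S[...,2]>.048)&(S[...,2]<.11)]
u=X[:,:2]@U;v=X[:,:2]@V
print("bottle n",len(X),"u",np.percentile(u,[0,1,50,99,100]).round(4),"v",np.percentile(v,[1,50,99,100]).round(4),"zmin",X[:,2].min())
r=cv2.minAreaRect((X[:,:2]*1000).astype(np.float32));print(r)
S0=cloud('side',np.load('pics/side0.npy'));i0=cv2.imread('pics/side0.png').astype(int)
sat=i0.max(2)-i0.min(2)
for n,Sx in(('side',S0),('top',cloud('top',np.load('pics/top0.npy')))):
    i0=cv2.imread(f'pics/{n}0.png').astype(int);sat=i0.max(2)-i0.min(2)
    m=(sat<40)&(np.abs(Sx[...,:2]@U-.507)<.06)&(np.abs(Sx[...,:2]@V+.315)<.05)
    Q=Sx[m];qu=Q[:,:2]@U;qv=Q[:,:2]@V
    hi=(Q[:,2]>.024)&(Q[:,2]<.04)
    print(n,"hi u hist",np.histogram(qu[hi]*1000,bins=np.arange(455,560,4)))
    print(n,"hi v hist",np.histogram(qv[hi]*1000,bins=np.arange(-365,-264,4)))
    print("all u",np.percentile(qu[(Q[:,2]>.004)],[0,1,99,100]))
    print("floor z",np.median(Q[(abs(qu-.507)<.015)&(abs(qv+.315)<.015),2]))
print("tcp uv",np.array(sensors.get_obs()['ee_pos'][:2])@U,np.array(sensors.get_obs()['ee_pos'][:2])@V)
print("pocket est",np.array([.5679,-.188])@U,np.array([.5679,-.188])@V)
```

```text
bottle n 419 u [0.4829 0.4853 0.5172 0.5358 0.536 ] v [-0.3242 -0.2867 -0.283  -0.2816] zmin 0.04865691021711904
((575.1538696289062, -166.4807891845703), (36.53600311279297, 69.5219955444336), 65.19132995605469)
side hi u hist (array([ 0,  0,  0,  0,  4, 31, 18, 13, 16, 12, 10, 11, 16, 10, 15, 16, 10,
       12, 16, 12, 20, 22,  2,  0,  0,  0]), array([455, 459, 463, 467, 471, 475, 479, 483, 487, 491, 495, 499, 503,
       507, 511, 515, 519, 523, 527, 531, 535, 539, 543, 547, 551, 555,
       559]))
side hi v hist (array([ 0,  0,  0, 10, 47, 51,  7,  7,  4,  2,  6,  5,  3,  6,  3,  5,  6,
        3,  5, 10, 68, 18,  0,  0,  0]), array([-365, -361, -357, -353, -349, -345, -341, -337, -333, -329, -325,
       -321, -317, -313, -309, -305, -301, -297, -293, -289, -285, -281,
       -277, -273, -269, -265]))
all u [0.44706208 0.46481693 0.55366595 0.55486568]
floor z nan
top hi u hist (array([ 0,  0,  1,  6, 22, 44, 15, 11, 10, 11, 10, 12, 12, 13,  9, 11, 10,
       11, 11, 11, 55, 49,  8,  1,  0,  0]), array([455, 459, 463, 467, 471, 475, 479, 483, 487, 491, 495, 499, 503,
       507, 511, 515, 519, 523, 527, 531, 535, 539, 543, 547, 551, 555,
       559]))
top hi v hist (array([ 0,  0,  1, 27, 64, 18, 15,  9, 14,  9, 10, 12, 12, 12, 10, 12, 13,
        8, 13, 36, 41,  0,  1,  2,  4]), array([-365, -361, -357, -353, -349, -345, -341, -337, -333, -329, -325,
       -321, -317, -313, -309, -305, -301, -297, -293, -289, -285, -281,
       -277, -273, -269, -265]))
all u [0.4485008  0.46248192 0.55226735 0.55401726]
floor z 0.004349112151218026
tcp uv 0.508280926913122 -0.31593850302255666
pocket est 0.5077699349652695 -0.31626587413972757
  return _methods._mean(a, axis=axis, dtype=dtype,
  ret = ret.dtype.type(ret / rcount)
```

The bottle lines up with the pocket: along the carrier's short way, 0.5095 for the bottle against 0.509 for the lips. I'll lower it slowly and watch the forces.

```bash
python3 -m crank '[[[0.01,-0.03,-0.2],[0,0,0]],[[0,0,-0.2],[0,0,0]],[[0,0,-0.2],[0,0,0]],[[0,0,-0.2],[0,0,0]]]'; python3 -c "
from h import *
need(.568,-.1875,.04,103.6)"
```

```text
time: 9.85
ee_pos: [0.5692, -0.1887, 0.062]
orientation: [-90.1, 0.1, 103.6]
wrist_force: [-2.2, 0.7, -1.2]
grip_width: 0.0538
t 9.85 pos [ 0.5692 -0.1887  0.062 ] ori [-90.15   0.12 103.59] F [-2.2   0.65 -1.18] M [0.032 0.203 0.028] w 0.0538 j [ -29.2   16.9  102.     0.    60.9 -132.8]
shift units [-0.05   0.047 -0.881] turn units [0.014 0.029 0.002]
```

```bash
python3 -m crank '[[[-0.06,0.05,0],[0.01,0.03,0]],[[-0.01,0,-0.15],[0,0,0]],[[-0.01,0,-0.15],[0,0,0]],[[0,0,0],[0,0,0]]]'; python3 -c "
from h import *
need(.568,-.1875,.04,103.6)"
```

```text
time: 10.35
ee_pos: [0.5668, -0.1872, 0.0534]
orientation: [-89.9, -0.0, 103.6]
wrist_force: [1.1, 0.5, -3.3]
grip_width: 0.054
t 10.35 pos [ 0.5668 -0.1872  0.0534] ori [-8.9940e+01 -3.0000e-02  1.0358e+02] F [ 1.14  0.48 -3.25] M [ 0.064 -0.01  -0.031] w 0.054 j [ -29.1   17.5  102.4   -0.    60.2 -132.7]
shift units [ 0.048 -0.011 -0.535] turn units [-0.002 -0.011  0.003]
```

```bash
python3 -m crank '[[[0.02,0,-0.15],[0,0,0]],[[0,0,-0.15],[0,0,0]],[[0,0,-0.12],[0,0,0]],[[0,0,0],[0,0,0]]]'; python3 -c "
from h import *
need(.568,-.1875,.04,103.6)"
```

```text
time: 10.85
ee_pos: [0.5674, -0.1872, 0.0421]
orientation: [-89.9, -0.0, 103.6]
wrist_force: [0.2, 0.2, -2.3]
grip_width: 0.0539
t 10.85 pos [ 0.5674 -0.1872  0.0421] ori [-8.9940e+01 -3.0000e-02  1.0358e+02] F [ 0.16  0.21 -2.27] M [0.017 0.002 0.037] w 0.0539 j [ -29.1   18.5  102.4   -0.    59.1 -132.7]
shift units [ 0.025 -0.011 -0.085] turn units [-0.002 -0.011  0.003]
```

```bash
python3 -m crank '[[[0,0,-0.06],[0,0,0]],[[0,0,-0.05],[0,0,0]],[[0,0,0],[0,0,0]]]'; python3 -c "
from h import *
need(.568,-.1875,.04,103.6)"
```

```text
time: 11.22
ee_pos: [0.5678, -0.1874, 0.0407]
orientation: [-89.9, -0.0, 103.6]
wrist_force: [-0.1, 0.7, -2.8]
grip_width: 0.054
t 11.225 pos [ 0.5678 -0.1874  0.0407] ori [-8.9950e+01 -1.0000e-02  1.0359e+02] F [-0.15  0.72 -2.76] M [ 0.087 -0.006  0.041] w 0.054 j [ -29.1   18.7  102.4   -0.    59.  -132.7]
shift units [ 0.009 -0.004 -0.029] turn units [-0.    -0.009  0.001]
```

```bash
python3 -m crank '[[[0,0,-0.06],[0,0,0]],[[0,0,-0.06],[0,0,0]],[[0,0,0],[0,0,0]]]'; python3 -c "
from h import *
need(.568,-.1875,.04,103.6)"
```

```text
time: 11.6
ee_pos: [0.5682, -0.1876, 0.0407]
orientation: [-89.9, -0.0, 103.6]
wrist_force: [-0.6, -0.3, -1.4]
grip_width: 0.0539
t 11.6 pos [ 0.5682 -0.1876  0.0407] ori [-8.9920e+01 -3.0000e-02  1.0361e+02] F [-0.65 -0.25 -1.4 ] M [ 0.076 -0.037  0.014] w 0.0539 j [ -29.1   18.8  102.3   -0.    59.  -132.7]
shift units [-0.01   0.004 -0.029] turn units [-0.001 -0.014 -0.002]
```

```bash
python3 -m crank '[[[0,0,-0.15],[0,0,0]],[[0,0,-0.15],[0,0,0]]]'; python3 -c "
from h import *
need(.568,-.1875,.04,103.6)"
```

```text
time: 11.85
ee_pos: [0.5687, -0.1877, 0.0404]
orientation: [-89.7, -0.2, 103.7]
wrist_force: [-14.2, 5.8, 27.2]
grip_width: 0.054
t 11.85 pos [ 0.5687 -0.1877  0.0404] ori [-89.71  -0.16 103.7 ] F [-14.23   5.84  27.24] M [1.236 2.572 0.083] w 0.054 j [-2.910e+01  1.900e+01  1.020e+02 -1.000e-01  5.930e+01 -1.327e+02]
shift units [-0.029  0.009 -0.017] turn units [-0.015 -0.054 -0.017]
```

It is firmly on the floor: TCP is 0.0404, exactly the grasp height plus 5 mm. I'll relax the push, open and rise.

```bash
python3 -m crank '[[[-0.02,0,0.04],[0,0,0]],[[0,0,0],[0,0,0]]]'; python3 -c "
from h import *
need(.568,-.1875,.04,103.6)"; python3 -m crank '[[[0,0,0],[0,0,0]],[[0,0,0],[0,0,0]],[[0,0,0],[0,0,0]],[[0,0,0],[0,0,0]],[[0,0,0],[0,0,0]],[[0,0,0],[0,0,0]]]' 0 25;  python3 - <<'E'
from h import *
need(.568,-.1875,.04,103.6)
p,d=cams.read_camera('side');cv2.imwrite('pics/s5.png',cv2.resize(p[130:290,190:350],None,fx=3.7,fy=3.7))
E
```

```text
time: 12.1
ee_pos: [0.5686, -0.1879, 0.0419]
orientation: [-89.8, -0.1, 103.7]
wrist_force: [0.6, -0.5, -2.3]
grip_width: 0.054
t 12.1 pos [ 0.5686 -0.1879  0.0419] ori [-8.9780e+01 -1.0000e-01  1.0371e+02] F [ 0.6  -0.49 -2.29] M [0.052 0.005 0.01 ] w 0.054 j [-2.910e+01  1.880e+01  1.021e+02 -1.000e-01  5.930e+01 -1.327e+02]
shift units [-0.025  0.016 -0.074] turn units [-0.008 -0.04  -0.018]
time: 12.85
ee_pos: [0.5689, -0.1881, 0.0412]
orientation: [-89.8, -0.1, 103.7]
wrist_force: [-0.0, -0.3, 0.3]
grip_width: 0.0939
t 12.85 pos [ 0.5689 -0.1881  0.0412] ori [-8.9790e+01 -9.0000e-02  1.0369e+02] F [-0.03 -0.31  0.27] M [ 0.01  -0.015 -0.003] w 0.0939 j [-2.910e+01  1.890e+01  1.021e+02 -1.000e-01  5.920e+01 -1.327e+02]
shift units [-0.035  0.025 -0.048] turn units [-0.007 -0.037 -0.015]
```

View pics/s5.png

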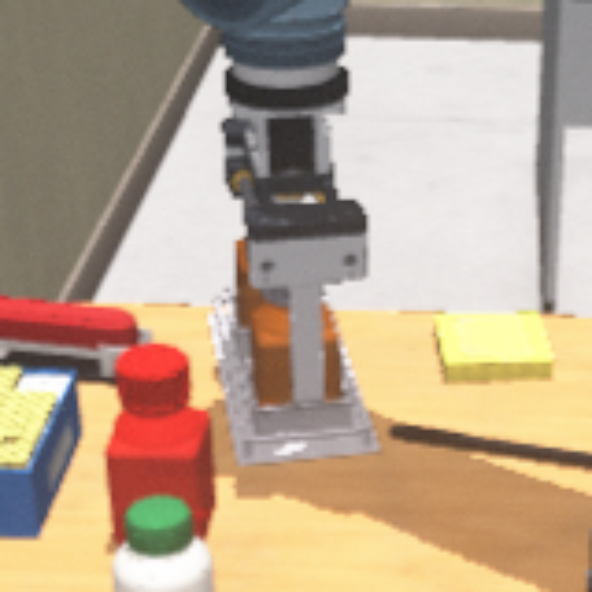

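```bash
python3 -m crank '[[[-0.03,0.02,0.5],[0,-0.04,0]],[[0,0,0.5],[0,0,0]],[[0,0,0.5],[0,0,0]],[[0,0,0.4],[0,0,0]],[[0,0,0],[0,0,0]]]' 0 25;  python3 - <<'E'
from h import *
need(.568,-.1877,.09,103.6)
p,d=cams.read_camera('side');cv2.imwrite('pics/s6.png',cv2.resize(p[130:290,190:350],None,fx=3.7,fy=3.7));S=cloud('side',d)
a=np.radians(13.6);U=np.array([np.cos(a),np.sin(a)]);V=np.array([-U[1],U[0]])
im=p.astype(int)
am=(im[...,2]>im[...,0]+50)&(im[...,2]>70)&(im[...,1]<0.75*im[...,2])
X=S[am&(np.hypot(S[...,0]-.568,S[...,1]+.188)<.06)&(S[...,2]>.038)&(S[...,2]<.11)]
u=X[:,:2]@U;v=X[:,:2]@V
print(len(X),np.percentile(u,[0,1,99,100]),np.percentile(v,[1,50,99]),X[:,2].max(), np.percentile(X[:,2],[90,97]))
E
```

```text
time: 13.52
ee_pos: [0.5689, -0.1881, 0.0938]
orientation: [-90.2, 0.1, 103.7]
wrist_force: [-0.1, 0.6, 0.2]
grip_width: 0.094
t 13.525 pos [ 0.5689 -0.1881  0.0938] ori [-9.0170e+01  9.0000e-02  1.0369e+02] F [-0.07  0.61  0.23] M [ 0.061 -0.036  0.026] w 0.094 j [-2.910e+01  1.430e+01  1.014e+02  1.000e-01  6.410e+01 -1.329e+02]
shift units [-0.038  0.014 -0.153] turn units [ 0.008  0.032 -0.015]
475 [0.48552209 0.48610106 0.53659912 0.53676133] [-0.32596327 -0.28907425 -0.26534361] 0.10823423873879412 [0.08393446 0.09097274]
```

View pics/s6.png

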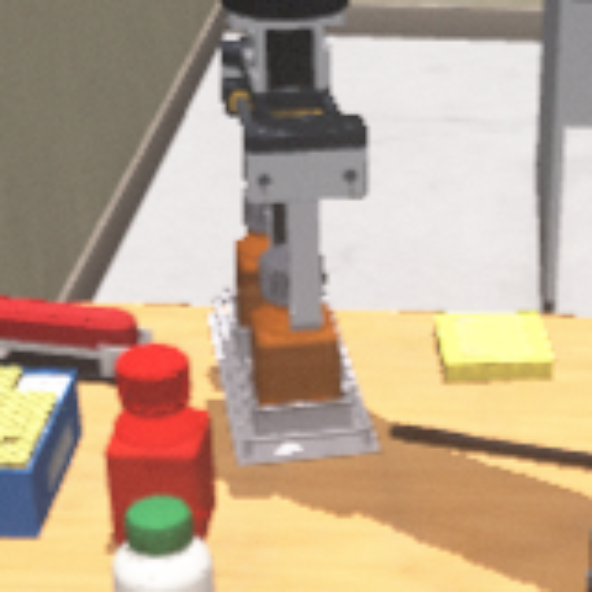

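```bash
python3 -m crank '[[[-0.02,0.01,-0.15],[0.01,0.03,0]],[[0,0,0],[0,0,0]]]' 0 20; python3 -m crank '[[[0,0,0],[0,0,0]],[[0,0,0],[0,0,0]],[[0,0,0],[0,0,0]],[[0,0,0],[0,0,0]],[[0,0,0],[0,0,0]],[[0,0,0],[0,0,0]],[[0,0,0],[0,0,0]],[[0,0,0],[0,0,0]]]' 0.8 20; python3 -c "
from h import *
need(.568,-.1877,.09,103.6)"
```

```text
time: 13.82
ee_pos: [0.5673, -0.1872, 0.0881]
orientation: [-89.9, -0.1, 103.7]
wrist_force: [-0.3, -0.4, 0.5]
grip_width: 0.0934
time: 14.82
ee_pos: [0.567, -0.1873, 0.0872]
orientation: [-89.8, -0.2, 103.7]
wrist_force: [-0.5, -0.6, -0.4]
grip_width: 0.0421
t 14.825 pos [ 0.567  -0.1873  0.0872] ori [-89.82  -0.16 103.69] F [-0.52 -0.59 -0.41] M [-0.006 -0.038  0.042] w 0.0421 j [ -29.1   14.8  101.5   -0.    63.9 -132.8]
shift units [ 0.041 -0.016  0.11 ] turn units [-0.019 -0.036 -0.015]
```

```bash
python3 -m crank '[[[0,0,0],[0,0,-0.8]],[[0,0,0],[0,0,-0.8]],[[0,0,0],[0,0,-0.8]],[[0,0,0],[0,0,-0.8]],[[0,0,0],[0,0,-0.8]],[[0,0,0],[0,0,-0.8]]]'; python3 -c "
from h import *
need(.567,-.1873,.087,103.69)"
```

```text
time: 15.58
ee_pos: [0.5665, -0.1863, 0.0868]
orientation: [-89.7, -0.3, 74.0]
wrist_force: [0.3, -0.8, -0.7]
grip_width: 0.0416
t 15.575 pos [ 0.5665 -0.1863  0.0868] ori [-89.73  -0.29  73.97] F [ 0.31 -0.76 -0.65] M [ 0.065 -0.08   0.057] w 0.0416 j [ -29.2   14.8  101.6    0.2   63.9 -103.3]
shift units [ 0.021 -0.04   0.008] turn units [-0.05  -0.044  4.952]
```

```bash
python3 -m crank '[[[0.01,-0.03,0],[-0.03,0.03,-0.8]],[[0,0,0],[-0.02,0,-0.8]],[[0,0,0],[0,0,-0.8]],[[0,0,0],[0,0,-0.8]],[[0,0,0],[0,0,-0.8]],[[0,0,0],[0,0,-0.4]]]'; python3 -c "
from h import *
need(.567,-.1873,.087,103.69)"
```

```text
time: 16.32
ee_pos: [0.5671, -0.1854, 0.0866]
orientation: [-89.6, -0.2, 46.7]
wrist_force: [0.6, -0.6, -1.2]
grip_width: 0.0418
t 16.325 pos [ 0.5671 -0.1854  0.0866] ori [-89.62  -0.15  46.67] F [ 0.63 -0.61 -1.17] M [-0.046 -0.17   0.056] w 0.0418 j [-29.1  14.9 101.6   0.3  63.9 -75.9]
shift units [-0.006 -0.076  0.017] turn units [-0.042 -0.056  9.503]
```

```bash
python3 -m crank '[[[0,-0.05,0],[-0.03,-0.03,-0.5]],[[0,0,0],[0,0,-0.5]],[[0,0,0],[0,0,-0.5]],[[0,0,0],[0,0,-0.5]]]'; python3 -c "
from h import *
need(.567,-.187,.0865,103.69)"
```

```text
time: 16.82
ee_pos: [0.5677, -0.1854, 0.0864]
orientation: [-89.8, -0.3, 34.3]
wrist_force: [0.6, -0.2, -0.6]
grip_width: 0.0421
t 16.825 pos [ 0.5677 -0.1854  0.0864] ori [-89.83  -0.31  34.27] F [ 0.59 -0.23 -0.59] M [-0.054 -0.172  0.061] w 0.0421 j [-29.1  14.7 101.8   0.4  63.5 -63.6]
shift units [-0.029 -0.063  0.005] turn units [-6.200e-02 -8.000e-03  1.157e+01]
```

```bash
python3 -m crank '[[[-0.02,-0.05,0],[-0.04,0,-0.5]],[[0,-0.02,0],[0,0,-0.5]],[[0,0,0],[0,0,-0.5]],[[0,0,0],[0,0,-0.5]]]'; python3 -c "
from h import *
need(.567,-.187,.0865,103.69)"
```

```text
time: 17.32
ee_pos: [0.5684, -0.1852, 0.0862]
orientation: [-89.9, -0.4, 21.9]
wrist_force: [1.1, 0.2, -1.6]
grip_width: 0.0418
t 17.325 pos [ 0.5684 -0.1852  0.0862] ori [-89.93  -0.43  21.87] F [ 1.1   0.22 -1.65] M [-0.136 -0.225  0.384] w 0.0418 j [-29.1  14.7 101.9   0.4  63.2 -51.1]
shift units [-0.055 -0.073  0.01 ] turn units [-0.076  0.025 13.636]
```

Mz jumped from 0.06 to 0.38 N m, which is probably the stop. I'll confirm with a little more turn.

```bash
python3 -m crank '[[[0,0,0],[0,0,0]]]'; python3 -c "
from h import *
need(.567,-.187,.0865,21.87)"; python3 -m crank '[[[0,0,0],[0,0,-0.3]]]'; python3 -c "
from h import *
need(.567,-.187,.0865,21.87)"; python3 -m crank '[[[0,0,0],[0,0,-0.5]],[[0,0,0],[0,0,-0.5]]]'; python3 -c "
from h import *
need(.567,-.187,.0865,21.87)"
```

```text
time: 17.45
ee_pos: [0.5684, -0.1851, 0.0863]
orientation: [-89.9, -0.4, 21.9]
wrist_force: [0.9, -0.3, 0.3]
grip_width: 0.0415
t 17.45 pos [ 0.5684 -0.1851  0.0863] ori [-89.94  -0.43  21.95] F [ 0.88 -0.29  0.29] M [-0.172 -0.007  0.301] w 0.0415 j [-29.1  14.7 101.9   0.4  63.2 -51.2]
shift units [-0.058 -0.074  0.01 ] turn units [-0.036  0.064 -0.013]
time: 17.58
ee_pos: [0.5684, -0.1849, 0.0863]
orientation: [-89.9, -0.4, 20.2]
wrist_force: [0.7, 0.3, 0.1]
grip_width: 0.0417
t 17.575 pos [ 0.5684 -0.1849  0.0863] ori [-89.92  -0.42  20.15] F [0.68 0.25 0.11] M [ 0.089 -0.007  0.572] w 0.0417 j [-29.1  14.7 101.9   0.4  63.3 -49.4]
shift units [-0.056 -0.084  0.009] turn units [-0.038  0.061  0.286]
time: 17.82
ee_pos: [0.5682, -0.183, 0.0864]
orientation: [-89.7, -0.4, 14.0]
wrist_force: [1.1, 3.5, 1.0]
grip_width: 0.0417
t 17.825 pos [ 0.5682 -0.183   0.0864] ori [-89.71  -0.4   14.05] F [1.05 3.54 1.  ] M [ 0.609 -0.035  0.58 ] w 0.0417 j [-29.   14.6 101.9   0.5  63.4 -43.3]
shift units [-0.047 -0.159  0.004] turn units [-0.067  0.049  1.304]
```

Torque saturates at about 0.58 N m, so the cap is bottomed out and the fingers are slipping. They have also crept about 4 mm off the axis in y. I'll regrip on centre and confirm the stop cleanly before backing off.

```bash
python3 -m crank '[[[0,0,0],[0,0,0.3]],[[0,0,0],[0,0,0]],[[0,0,0],[0,0,0]],[[0,0,0],[0,0,0]],[[0,0,0],[0,0,0]]]' 0.2 20
cat >> h.py <<'E'
def bottle(tag):
    p,d=cams.read_camera('side');cv2.imwrite(f'pics/{tag}.png',cv2.resize(p[130:290,190:350],None,fx=3.7,fy=3.7));S=cloud('side',d)
    im=p.astype(int)
    am=(im[...,2]>im[...,0]+50)&(im[...,2]>70)&(im[...,1]<0.75*im[...,2])
    X=S[am&(np.hypot(S[...,0]-.568,S[...,1]+.188)<.045)&(S[...,2]>.042)&(S[...,2]<.072)]
    a=np.radians(13.6);U=np.array([np.cos(a),np.sin(a)]);V=np.array([-U[1],U[0]])
    u=X[:,:2]@U;v=X[:,:2]@V
    k=(abs(u-.510)<.022)
    f=np.polyfit(u[k],v[k],1); 
    for _ in range(5):
        r=v-np.polyval(f,u); kk=k&(abs(r)<.002); f=np.polyfit(u[kk],v[kk],1)
    print("bottle n",kk.sum(),"u",np.percentile(u,[1,99]).round(4),"face v@.51",np.polyval(f,.51).round(4),"yaw rel carrier deg",np.degrees(np.arctan(f[0])).round(2))
E
python3 -c "
from h import *
need(.569,-.187,.0865,22)
bottle('s7')"
```

```text
time: 18.45
ee_pos: [0.568, -0.1834, 0.0864]
orientation: [-89.7, -0.4, 15.9]
wrist_force: [0.3, 1.0, 0.2]
grip_width: 0.0752
t 18.45 pos [ 0.568  -0.1834  0.0864] ori [-89.71  -0.4   15.94] F [0.27 0.98 0.22] M [-0.099  0.038  0.042] w 0.0752 j [-29.   14.6 101.9   0.5  63.4 -45.2]
shift units [ 0.039 -0.145  0.002] turn units [-0.067  0.047  1.009]
bottle n 176 u [0.4863 0.5363] face v@.51 -0.2882 yaw rel carrier deg -2.6
```

View pics/s7.png

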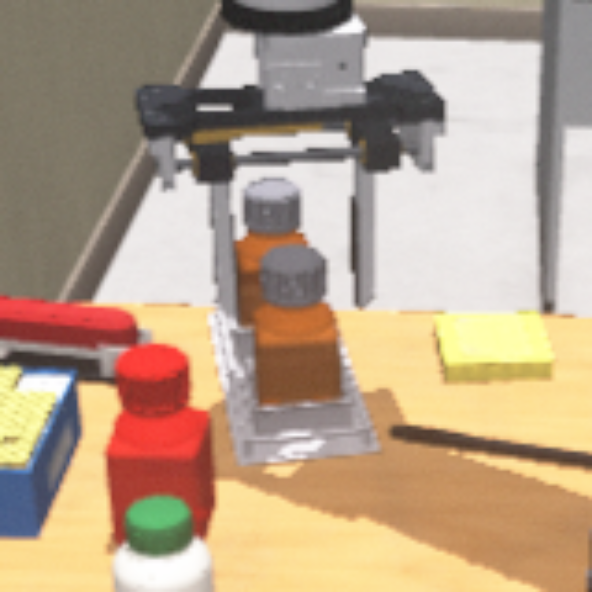

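The side view shows the cap (crop 293,275) centred between the open fingers (225 and 363), and the bottle standing down in its pocket. I'll recentre and close.

```bash
python3 -m crank '[[[0.02,-0.08,0],[-0.03,0.02,0.5]],[[0.02,-0.07,0],[-0.04,0.03,0.5]],[[0,0,0],[0,0,0]]]' 0.2 20; python3 -c "
from h import *
need(.569,-.187,.0865,22)"
```

```text
time: 18.88
ee_pos: [0.569, -0.1873, 0.0864]
orientation: [-90.0, 0.0, 22.1]
wrist_force: [-0.8, 0.5, -0.2]
grip_width: 0.0752
t 18.875 pos [ 0.569  -0.1873  0.0864] ori [-9.002e+01  4.000e-02  2.209e+01] F [-0.76  0.53 -0.19] M [-0.069  0.008  0.002] w 0.0752 j [-29.   15.  101.4  -0.   63.6 -51.1]
shift units [0.    0.012 0.003] turn units [ 0.005 -0.005 -0.015]
```

```bash
python3 -m crank '[[[0,0,0],[0,0,0]],[[0,0,0],[0,0,0]],[[0,0,0],[0,0,0]],[[0,0,0],[0,0,0]],[[0,0,0],[0,0,0]],[[0,0,0],[0,0,0]]]' 0.8 20; python3 -c "
from h import *
need(.569,-.187,.0865,22)"; for i in 1 2 3; do echo; done; python3 -m crank '[[[0,0,0],[0,0,-0.3]]]';python3 -c "
from h import *
need(.569,-.187,.0865,22)"; python3 -m crank '[[[0,0,0],[0,0,-0.3]]]';python3 -c "
from h import *
need(.569,-.187,.0865,22)"
```

```text
time: 19.62
ee_pos: [0.569, -0.1871, 0.0864]
orientation: [-90.0, 0.0, 22.0]
wrist_force: [0.4, -0.0, -0.3]
grip_width: 0.0418
t 19.625 pos [ 0.569  -0.1871  0.0864] ori [-9.001e+01  2.000e-02  2.200e+01] F [ 0.37 -0.04 -0.31] M [-0.104 -0.045  0.031] w 0.0418 j [-29.   15.  101.5  -0.   63.6 -51. ]
shift units [0.    0.004 0.006] turn units [ 0.003 -0.003  0.001]



time: 19.75
ee_pos: [0.569, -0.1871, 0.0864]
orientation: [-90.0, 0.0, 20.2]
wrist_force: [-0.4, 0.4, -0.7]
grip_width: 0.0415
t 19.75 pos [ 0.569  -0.1871  0.0864] ori [-9.002e+01  3.000e-02  2.016e+01] F [-0.39  0.42 -0.7 ] M [-0.026 -0.047  0.527] w 0.0415 j [-29.   15.  101.5  -0.   63.6 -49.2]
shift units [-0.     0.006  0.005] turn units [ 0.005 -0.003  0.307]
time: 19.88
ee_pos: [0.569, -0.1869, 0.0863]
orientation: [-90.0, 0.0, 18.3]
wrist_force: [0.7, 0.5, 0.0]
grip_width: 0.0418
t 19.875 pos [ 0.569  -0.1869  0.0863] ori [-9.001e+01  4.000e-02  1.831e+01] F [0.74 0.48 0.03] M [0.045 0.033 0.428] w 0.0418 j [-29.   15.  101.5  -0.   63.6 -47.3]
shift units [-0.    -0.002  0.006] turn units [ 0.004 -0.005  0.616]
```

Immediate torque of 0.53 N m on the centred grip confirms the stop, with the reference at yaw 18.3° and the bottle at about −2.6° in its pocket play. Now I'll back off counter-clockwise.

```bash
python3 -m crank '[[[0,0,0],[0,0,0.5]],[[0,0,0.003],[0,0,0.8]],[[0,0,0.003],[0,0,0.8]],[[0,0,0.003],[0,0,0.8]],[[0,0,0.003],[0,0,0.8]]]'; python3 -c "
from h import *
need(.569,-.187,.0866,108.3)
bottle('s8')"
```

```text
time: 20.5
ee_pos: [0.5686, -0.1871, 0.0865]
orientation: [-90.0, 0.0, 40.6]
wrist_force: [0.1, -0.4, 0.2]
grip_width: 0.0415
t 20.5 pos [ 0.5686 -0.1871  0.0865] ori [-8.997e+01  5.000e-02  4.060e+01] F [ 0.1  -0.44  0.24] M [-0.043  0.006 -0.054] w 0.0415 j [-29.   15.  101.5  -0.   63.6 -69.6]
shift units [0.014 0.002 0.003] turn units [ 6.0000e-03 -8.0000e-03  1.1284e+01]
bottle n 162 u [0.4857 0.5363] face v@.51 -0.2879 yaw rel carrier deg 3.67
```

Bottle yaw went from −2.6° to +3.7°: it took up 6.3° of pocket play. So the tool must turn to 18.3 + 90 + 6.3 ≈ 114.5° for a true quarter turn on the thread.

```bash
python3 -m crank '[[[0.01,0,0.003],[0,0,0.8]],[[0,0,0.003],[0,0,0.8]],[[0,0,0.003],[0,0,0.8]],[[0,0,0.003],[0,0,0.8]],[[0,0,0.003],[0,0,0.8]],[[0,0,0.003],[0,0,0.8]]]'; python3 -c "
from h import *
need(.569,-.187,.0869,114.5)"
```

```text
time: 21.3
ee_pos: [0.5683, -0.1875, 0.0869]
orientation: [-89.9, 0.1, 69.4]
wrist_force: [0.0, 0.8, -0.9]
grip_width: 0.0417
t 21.3 pos [ 0.5683 -0.1875  0.0869] ori [-8.991e+01  7.000e-02  6.940e+01] F [ 0.05  0.76 -0.94] M [-0.034 -0.066 -0.067] w 0.0417 j [-2.910e+01  1.490e+01  1.015e+02 -1.000e-01  6.370e+01 -9.840e+01]
shift units [0.029 0.022 0.002] turn units [ 0.013 -0.015  7.517]
```

```bash
python3 -m crank '[[[0.02,0.02,0.003],[0,0,0.8]],[[0,0,0.003],[0,0,0.8]],[[0,0,0.003],[0,0,0.8]],[[0,0,0.003],[0,0,0.8]],[[0,0,0.003],[0,0,0.8]],[[0,0,0.003],[0,0,0.8]],[[0,0,0.003],[0,0,0.8]],[[0,0,0.003],[0,0,0.8]]]'; python3 -c "
from h import *
need(.569,-.187,.0873,114.5)"
```

```text
time: 22.3
ee_pos: [0.5683, -0.1883, 0.0873]
orientation: [-89.9, 0.1, 107.7]
wrist_force: [0.1, -1.3, -0.8]
grip_width: 0.0416
t 22.3 pos [ 0.5683 -0.1883  0.0873] ori [-89.9    0.13 107.66] F [ 0.08 -1.34 -0.81] M [ 0.058 -0.045 -0.055] w 0.0416 j [ -29.1   14.9  101.5   -0.2   63.6 -136.7]
shift units [ 0.03   0.053 -0.001] turn units [ 0.026 -0.007  1.141]
```

```bash
python3 -m crank '[[[0,0.02,0.003],[0,0,0.6]],[[0,0,0.003],[0,0,0.52]],[[0,0,0],[0,0,0]]]'; python3 -c "
from h import *
need(.569,-.187,.0873,114.5)
bottle('s9')
p,d=cams.read_camera('top');cv2.imwrite('pics/t9.png',p)"
```

```text
time: 22.68
ee_pos: [0.5682, -0.1884, 0.0874]
orientation: [-89.9, 0.2, 114.1]
wrist_force: [-0.1, -0.5, 0.3]
grip_width: 0.0416
t 22.675 pos [ 0.5682 -0.1884  0.0874] ori [-89.9    0.17 114.1 ] F [-0.11 -0.54  0.32] M [ 0.035 -0.011  0.021] w 0.0416 j [ -29.1   14.8  101.5   -0.2   63.6 -143.1]
shift units [ 0.032  0.055 -0.005] turn units [ 0.032 -0.004  0.066]
bottle n 164 u [0.4857 0.5362] face v@.51 -0.2883 yaw rel carrier deg 1.71
```

View pics/s9.png

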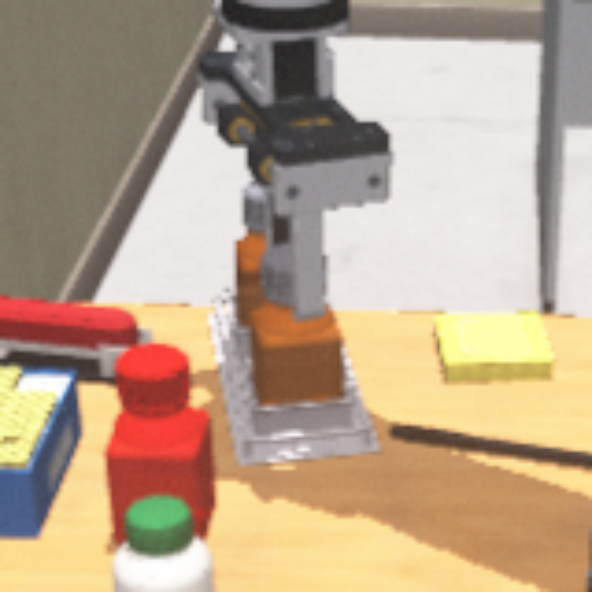

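View pics/t9.png

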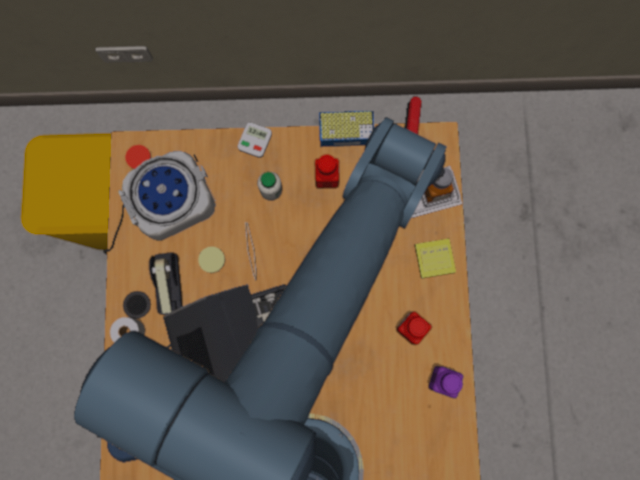

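The last views show the bottle standing in its pocket (side crop 298,355), the cap held, and the neighbouring objects in view unmoved. Net cap turn is 95.8° of tool minus 4–6° of bottle, so about 90°. Fz is near 0, so the bottle is not being lifted.

```bash
python3 -c "
from workcell import ticket
print(ticket.job_done())"
```

```text
the job is handed in; nothing more can be done
None
```

The bottle is standing in the empty pocket with its cap screwed down and backed off about a quarter turn. The gripper is still holding the cap at that setting. I handed the job in at about 23 s of the 61 s allowed.

- **Seating:** I pushed the bottle down until it met the pocket floor, with about 27 N at the wrist. The tool stopped at the grasp height plus 5 mm, as it should for a bottle fully down.
- **Tightening:** I turned the cap clockwise about 80° until the torque jumped from 0.06 to about 0.58 N m and the fingers slipped. They had crept about 4 mm off the cap's axis, so I let go and gripped again on centre. Turning once more met the stop at once, at 0.53 N m.
- **Backing off:** The tool turned 95.8° counter-clockwise. Of that, 4–6° was the bottle turning in the slack of its pocket, so the cap itself turned about 90°.
- **Last checks:** The cap was held at 41.6 mm with almost no vertical force, so the bottle was not being lifted. In the last pictures it was upright in the pocket and the other objects in view had not moved. The arm hid part of the bench from the top camera.
- **Disagreement:** The camera put the bottle's turn in the pocket at +3.7° partway through the back-off and +1.7° at the end. That leaves about 2° of uncertainty in the quarter turn.

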